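# Straightedge against two pins, weighted for ruling

## Task

Get the straightedge ready for ruling a line on the drawing board: draw it out from under the jar riser, lay it flat on the board a little short of the two pins and let go of it. Then take it again by its middle and slide it until one long edge touches both pins at once, and stand the glass muller upright on the middle of the straightedge as a weight to keep it there. Do not knock over the jars or the dropper bottle.

Things in the scene. Friction and masses are not known exactly. Their poses are not given: they have to be found in the camera images.
- straightedge_mid (a point): loose aluminium bar 320 mm long, 32 wide, 9 thick, 0.2 kg, a 12 mm hanging hole near its +y end. Point: the bar's centre; x across its width (long edges 16 mm either side), y along its length (ends at 160 mm), z up. It starts on the table under the riser, lengthwise, with about 100 mm of its -y end (robot's right) sticking out; only friction holds it.
- riser: fixed low plywood riser under the jars, 130 mm (x) by 220 mm (y), top 59 mm above the table; origin at the centre of its foot. Two battens along y leave a tunnel 78 mm wide and 50 mm high, open at both y ends, in which the straightedge lies.
- board: fixed plywood drawing board lying on the table with a sheet of paper taped to it, 250 mm (x) by 340 mm (y) by 6 mm thick; the origin is at the centre of its underside, so its surface is 6 mm above the table.
- pin_left_foot (a point): steel push pin fixed on the board at the left (+y) pencilled cross: 21 mm high, round foot 10 mm in diameter and 8 mm high, head as wide. Point: on its axis 4.5 mm above the board, the height of the centre of a straightedge lying there, which touches the pin when this point is 21 mm from the straightedge's long centre line.
- pin_right_foot (a point): the same kind of pin at the right (-y) pencilled cross, 220 to 260 mm from the left one; same point.
- muller_mid (a point): loose glass muller, 104 mm high, 0.32 kg: a round glass foot 60 mm in diameter and 36 mm high, flat below, with a turned wooden handle above it, narrow at the waist, at most 42 mm in diameter near the top. It stands upright on the table. Point: on its axis, 52 mm above its underside; z up.
- jar_0: small black pigment jar with a grey lid, 44 mm in diameter and 66 mm high, standing on the riser; origin at the centre of its underside, z up along the jar.
- jar_1: the same kind of jar, 68 mm high, on the riser.
- jar_2: the same kind of jar, 71 mm high, on the riser.
- dropper: small brown dropper bottle, 34 mm in diameter and 102 mm high, standing on the table to the left of the muller; origin at the centre of its underside, z up along the bottle.
Things that resemble listed ones, but are neither listed nor needed, are in the scene too. Of the things that look like the part that bears muller_mid, the smaller one is meant.

How it is judged:
By the outcome, as a careful person would: the job done as asked, in the order asked, and still so for the second after the job is handed in, with the robot touching nothing.
It also fails if it takes over 61 s, if anything falls off the work surface, if the arm or the gripper's body presses on something with over 40 N, if the wrist force passes 120 N, or if a joint passes its speed limit or range.

## Robot

A 6-joint arm with a two-finger parallel gripper is mounted at the origin on a cart in front of the work surface, level with it; the furniture and walls round the work are solid. World frame = base frame: x ahead of the robot, y to its left, z up, the work surface at z = 0. Lengths are in mm, angles in rad, forces in N, time in s.
With the tool pointing down it reaches from about 400 to 925 mm from the base axis. Payload 12.5 kg.
Tool frame: the origin (TCP) lies between the finger pads; the fingertips stand 14 mm ahead of it and the grasp point (between the pads) lies 5 mm behind it; x points along the fingers, y is the direction in which the jaws open and shut, and the axes are right-handed (so a half turn about x gives the same grasp; the last joint's range is limited). The gripper opens to 95 mm and grips with 3 to 60 N. Pads are 20 mm wide; open, the fingers measure 119 mm over their backs; the gripper's body (75 mm by 180 mm) begins 59 mm behind the grasp point.
Start: joints at [1.143, 0.491, 1.559, -0, 1.092, -0.106], TCP at [197.655, 592.94, 228.661] pointing down, gripper open.
Joint ranges: [-3.1, 3.1], [-0.84, 2.19], [0.05, 2.79], [-1.13, 4.28], [0.06, 2.93], [-2.69, 2.69]. Speed limits (rad/s): [2.22, 2.22, 2.79, 3.14, 3.14, 3.14].

## Interface

Orientations are given as [roll, pitch, yaw] about the fixed x, y, z axes, in that order (R = Rz(yaw) Ry(pitch) Rx(roll)).
In Python, from cell import env, cams gives the robot as it stands.
- The arm moves only by the tool carry_out, never from a script. Its arguments are lists of equal length, an entry for each row: "grip": the closure, from -1 (fully open) to 1 (shut); "linear": the shift along the tool's x, y, z scaled (see below), a list of three; "turn": the turn about the tool's x scaled (see below). In form: {"grip": [grip, ...], "linear": [[tx, ty, tz], ...], "turn": [turn, ...]}. A call has 1 to 5 rows; each row shifts and turns the commanded pose from where the row before left it, along the tool's axes as they then stand; what a row does not reach is not made up. The controller multiplies each number of a shift by 0.5 m and each number of a turn by 180 degrees. A row lasts 1/10 s, in which the tool goes at most 50 mm and 8.59 degrees, less where a joint would pass 70% of its speed; a pose out of reach is approached as far as the arm can. A call with a number of a shift or a turn outside -1 to 1 is refused whole. A call with a gripper value outside its range is refused whole. The fingers move at their own pace and stop on an object; the grip force is fixed at half the most. Time passes only in rows, so rows that do not move let the fingers close. It gives the time, the measured TCP pose, the force and the opening at its end, in the units of the state.
- env.state(): the state, without advancing time (a new reading comes with each control period).
- cams.read_camera(name): name is "scene" or "top" or "wrist"; returns the picture (480x640x3 uint8, blue, green, red); there is no depth.
- cams.camera_info(name): a dict with "fx", "fy", "cx", "cy" (pixels), "dist" ([k1, k2, p1, p2, k3] as OpenCV has them; the pictures are not rectified), "view" (4x4, takes a point from world to camera coordinates). Camera axes: x right, y down, z forward; pixel columns grow to the right and rows downward; lengths in mm; the calibration is good to about 2 mm. A picture is of the moment at which its call begins: read the wrist's pose just before it. camera_info takes no time and is no camera call; for the wrist camera it gives the pose at the moment of the call.
- env.job_done(): hands the job in, once; it reports no verdict.
The state is a dict: "t": time; "joints": joint angles; "qvel": joint speeds; "tau": joint torques, N m; "eef_pos": TCP position; "tcp_rot": TCP orientation; "ft_force": force on the tool from outside, world axes, zero at the start; "moment": the same for the moment, N m; "opening": opening from 0.0 (shut) to 1.0 (fully open).
Only numpy, scipy, OpenCV 4.12 (cv2) and the standard library are available. Lean on these libraries where they do the work, as an engineer would, in place of code of your own. Each camera call takes 0.05 s, during which the arm holds its last target. There are 200 camera calls.

## Working session

There is one attempt and no reset: what is moved stays moved. The work goes in short steps, Python scripts to look and compute and a tool call to move; the robot and the scene stay as the last step left them, time stands still between calls to the robot, and variables do not carry over. Pictures are saved under pics/ and viewed, about 8 in all and at most 12, crops included, and the job is handed in when it is done.

Besides the shell and the picture viewer there is one more tool, called after ">>>" by a JSON object that holds its "name" and its "arguments". carry_out: Moves the arm, as the interface text tells. Shifts and turns lie within -1 to 1; 1 stands for 0.5 m of shift or 180 degrees of turn. Its arguments: {"type":"object","properties":{"grip":{"type":"array"},"linear":{"type":"array"},"turn":{"type":"array"}},"required":["grip","linear","turn"]}

```bash
mkdir -p pics; ls
python3 - <<'E'
from cell import env,cams
import cv2,numpy as np
s=env.state();print(s)
for n in("top","scene"):
    cv2.imwrite(f"pics/{n}0.png",cams.read_camera(n));i=cams.camera_info(n)
    print(n,{k:np.round(v,3).tolist() for k,v in i.items()})
E
```

```text
pics
{'t': 0.0, 'joints': array([ 1.14341136e+00,  4.91593196e-01,  1.55941765e+00, -2.58094335e-06,
        1.09168632e+00, -1.05588296e-01]), 'qvel': array([ 0.00036236, -0.00053797,  0.00033562,  0.00011721, -0.00187979,
       -0.00051918]), 'tau': array([-1.26063715e-04, -6.12637210e+01, -2.58175135e+01,  6.92164572e-02,
        4.82145650e-02, -1.07618719e-04]), 'eef_pos': array([197.55480093, 592.73631693, 228.05178756]), 'tcp_rot': array([-1.6743122 ,  1.56969181, -1.99610769]), 'ft_force': array([ 0.34498641, -0.56935911,  0.17703036]), 'moment': array([-0.02770281,  0.03651822, -0.05671873]), 'opening': 1.0011469481887485}
top {'fx': 615.991, 'fy': 615.991, 'cx': 324.094, 'cy': 232.371, 'dist': [-0.126, 0.0, 0.0, 0.0, 0.0], 'view': [[-0.027, -0.999, 0.017, 36.884], [-0.988, 0.024, -0.151, 580.463], [0.151, -0.021, -0.988, 1214.97], [0.0, 0.0, 0.0, 1.0]]}
scene {'fx': 470.686, 'fy': 470.686, 'cx': 323.86, 'cy': 234.021, 'dist': [-0.114, 0.0, 0.0, 0.0, 0.0], 'view': [[0.789, -0.614, 0.006, -447.92], [-0.297, -0.39, -0.872, 235.526], [0.537, 0.686, -0.49, 641.908], [0.0, 0.0, 0.0, 1.0]]}
```

View pics/top0.png

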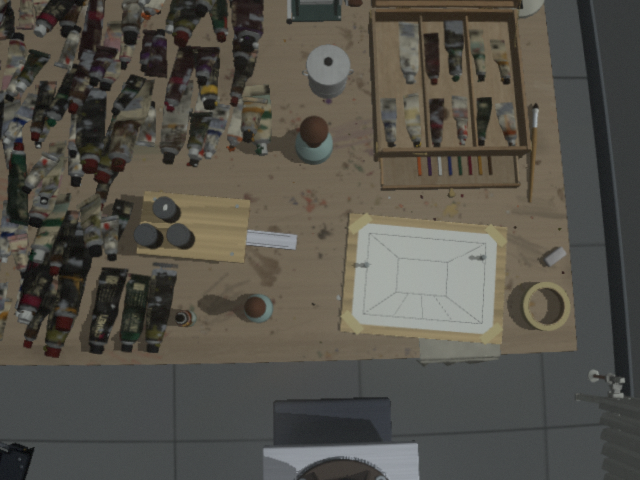

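View pics/scene0.png

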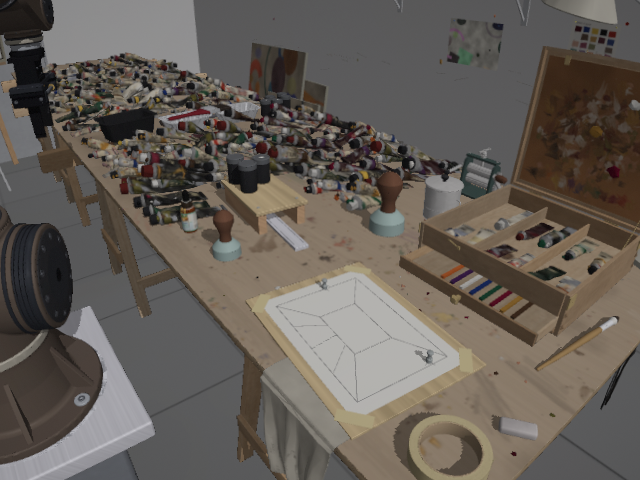

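The top view shows the bar end at about (297,241), pins at about (362,265) and (477,258), the small muller at (258,307), the dropper at (184,318) and the jars at (148–180, 205–237). The scene view agrees, with the muller at (226,235) and pins at (323,285) and (428,355).

```bash
cat > h.py <<'E'
from cell import env,cams
import cv2,numpy as np
def ray(i,p):
    K=np.array([[i["fx"],0,i["cx"]],[0,i["fy"],i["cy"]],[0,0,1.]])
    u=cv2.undistortPoints(np.array([[p]],float),K,np.array(i["dist"],float))[0,0]
    V=np.array(i["view"]);R=V[:3,:3];return -R.T@V[:3,3],R.T@np.array([u[0],u[1],1])
def at(i,p,z):
    if isinstance(i,str): i=cams.camera_info(i)
    o,d=ray(i,p);return np.round(o+d*(z-o[2])/d[2],1)
def proj(i,P):
    if isinstance(i,str): i=cams.camera_info(i)
    K=np.array([[i["fx"],0,i["cx"]],[0,i["fy"],i["cy"]],[0,0,1.]]);V=np.array(i["view"])
    return cv2.projectPoints(np.array(P,float).reshape(-1,1,3),cv2.Rodrigues(V[:3,:3])[0],V[:3,3],K,np.array(i["dist"],float))[0][:,0]
def pose():
    from scipy.spatial.transform import Rotation as R
    s=env.state();return s["t"],s["eef_pos"].round(1),R.from_euler("xyz",s["tcp_rot"]).as_matrix().round(3),s["ft_force"].round(1),s["opening"]
def wrist(name):
    i=cams.camera_info("wrist");im=cams.read_camera("wrist");cv2.imwrite(name,im)
    np.save(name[:-4]+".npy",i,allow_pickle=True);return i,im
E
python3 - <<'E'
from h import *
for n,p,z in [("pinL",(359,265),14),("pinR",(481,258),14),("bar end near",(296,248.5),9),("bar end far",(297,234),9),("bar at riser near",(247,247),9),("bar riser far",(248,231),9),("riserfr",(249,200),59),("riser nr",(244,262),59),("riserfl",(144,192),59),("muller top",(257,306),98),("dropper top",(182,317),100),("b1",(350,213),6),("b2",(507,227),6),("b3",(502,343),6),("b4",(341,331),6),("jar",(165,208),128),("jar",(147,235),128),("jar",(179,236),128)]: print(n,at("top",p,z))
for n,p,z in [("muller foot",(226,256),0),("pinL",(323,290),7),("pinR",(429,360),7),("end",(307,246),9),("end2",(294,251),9)]: print(n,at("scene",p,z))
t,p,R,f,o=pose();print(R);i=cams.camera_info("wrist");V=i["view"];print(np.round(V,2),i["fx"]);print("cam in tool",R.T@(-V[:3,:3].T@V[:3,3]-p))
E
```

```text
pinL [515.4 -49.5  14. ]
pinR [ 523.  -307.7   14. ]
bar end near [553.9  80.7   9. ]
bar end far [584.5  78.    9. ]
bar at riser near [559.5 183.2   9. ]
bar riser far [593.4 180.8   9. ]
riserfr [649.3 173.1  59. ]
riser nr [522.8 184.2  59. ]
riserfl [671.8 389.5  59. ]
muller top [433.  155.8  98. ]
dropper top [415.  300.4 100. ]
b1 [627.1 -35.    6. ]
b2 [ 588.9 -371.3    6. ]
b3 [ 344.  -344.4    6. ]
b4 [380.4  -8.3   6. ]
jar [623.4 328.5 128. ]
jar [571.7 362.8 128. ]
jar [568.2 300.7 128. ]
muller foot [430.4 157.7   0. ]
pinL [512.8 -67.7   7. ]
pinR [ 530.  -310.3    7. ]
end [580.9  75.6   9. ]
end2 [547.3  75.6   9. ]
[[-0.     0.316  0.949]
 [-0.001  0.949 -0.316]
 [-1.    -0.001 -0.   ]]
[[ 3.2000e-01  9.5000e-01 -0.0000e+00 -6.2652e+02]
 [ 9.1000e-01 -3.0000e-01  2.9000e-01 -3.3590e+01]
 [ 2.8000e-01 -9.0000e-02 -9.6000e-01  3.9309e+02]
 [ 0.0000e+00  0.0000e+00  0.0000e+00  1.0000e+00]] 388.6383964837757
cam in tool [-156.90293218    1.90443123  -83.44218732]
```

>>> {"name": "carry_out", "arguments": {"grip": [-1,-1,-1,-1,-1], "linear": [[0,0,0],[0,0,0],[0,0,0],[0,0,0],[0,0,0]], "turn": [0.0467,0.0467,0.0467,0.0467,0.0467]}}

```text
t: 0.6
eef_pos: [197.6, 592.8, 228.3]
tcp_rot: [-0.873, 1.57, -1.935]
ft_force: [0.0, -0.7, -0.1]
opening: 0.992
```

>>> {"name": "carry_out", "arguments": {"grip": [-1,-1,-1,-1,-1], "linear": [[0,0,0],[0,0,0],[0,0,0],[0,0,0],[0,0.0624,0.0702]], "turn": [0.0467,0.0467,0.0467,0.0467,0]}}

```text
t: 1.1
eef_pos: [224.6, 557.5, 227.9]
tcp_rot: [-2.434, 1.57, 2.204]
ft_force: [1.6, -0.3, -0.7]
opening: 1.003
```

>>> {"name": "carry_out", "arguments": {"grip": [-1,-1,-1,-1,-1], "linear": [[0,0.0624,0.0702],[0,0.0624,0.0702],[0,0.0624,0.0702],[0,0.0624,0.0702],[0,0.0624,0.0702]], "turn": [0,0,0,0,0]}}

```text
t: 1.6
eef_pos: [370.1, 367.8, 228.5]
tcp_rot: [-0.932, 1.571, -2.574]
ft_force: [0.4, 0.8, 0.3]
opening: 0.995
```

>>> {"name": "carry_out", "arguments": {"grip": [-1,-1,-1,-1,-1], "linear": [[0,0.0624,0.0702],[0,0.0624,0.0702],[0,0.0624,0.0702],[0,0.0624,0.0702],[0,0.0624,0.0702]], "turn": [0,0,0,0,0]}}

```text
t: 2.1
eef_pos: [513.2, 181.6, 228.5]
tcp_rot: [-1.685, 1.571, 2.956]
ft_force: [1.0, 0.1, -0.1]
opening: 0.998
```

>>> {"name": "carry_out", "arguments": {"grip": [-1,-1,-1,-1], "linear": [[0,0.0624,0.0702],[0,0.0624,0.0702],[0,0,0],[0,0,0]], "turn": [0,0,0,0]}}

```text
t: 2.5
eef_pos: [569.7, 108.1, 228.0]
tcp_rot: [-1.652, 1.57, 2.987]
ft_force: [-0.2, 0.2, -0.2]
opening: 0.999
```

Run:
```python
from h import *
wrist("pics/w1.png");print(pose())
```

```text
(2.55, array([569.2, 109. , 228.2]), array([[-0.001,  0.997, -0.072],
       [ 0.   , -0.072, -0.997],
       [-1.   , -0.001, -0.   ]]), array([-0.4,  1.4,  0.3]), 1.003708099259944)
```

View pics/w1.png

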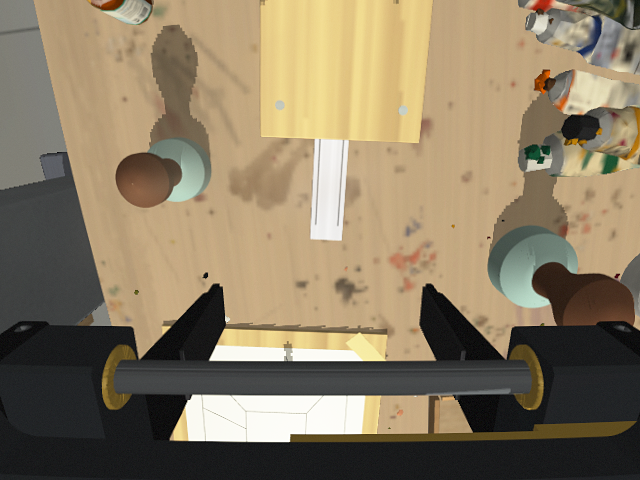

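The wrist view shows the bar end at (311–342, 240), the bar entering the riser at (315–348, 139), and the muller foot centred at about (178,170).

Run:
```python
from h import *
i=np.load("pics/w1.npy",allow_pickle=True).item()
for n,p,z in [("eN",(310.5,239.5),9),("eF",(342,240.5),9),("rN",(314.5,139),9),("rF",(348,140),9),("muller foot top",(179,168),36),("pinL",(288,352),14)]: print(n,at(i,p,z))
```

```text
eN [556.4  83.2   9. ]
eF [588.   79.8   9. ]
rN [568.2 180.9   9. ]
rF [599.5 177.6   9. ]
muller foot top [446.1 166.2  36. ]
pinL [521.3 -41.9  14. ]
```

>>> {"name": "carry_out", "arguments": {"grip": [-1,-1,-1,-1,-1], "linear": [[0.084,0.012,0],[0.084,0,0],[0.084,0,0],[0.084,0,0],[0.06,0,0]], "turn": [0.015,0,0,0,0]}}

```text
t: 3.05
eef_pos: [574.0, 109.9, 28.5]
tcp_rot: [-1.456, 1.569, 3.139]
ft_force: [0.1, -0.2, 0.2]
opening: 1.002
```

>>> {"name": "carry_out", "arguments": {"grip": [-1,-1,1,1,1], "linear": [[0.026,0,0],[0,0,0],[0,0,0],[0,0,0],[0,0,0]], "turn": [0,0,0,0,0]}}

```text
t: 3.55
eef_pos: [576.1, 108.6, 18.9]
tcp_rot: [1.798, 1.569, 0.108]
ft_force: [-0.2, -1.5, 0.3]
opening: 0.805
```

>>> {"name": "carry_out", "arguments": {"grip": [1,1,1,1,1], "linear": [[0,0,0],[0,0,0],[0,0,0],[0,0,0],[0,0,0]], "turn": [0,0,0,0,0]}}

```text
t: 4.05
eef_pos: [575.7, 108.4, 17.6]
tcp_rot: [-3.079, 1.571, 1.515]
ft_force: [-0.8, -0.7, -0.4]
opening: 0.387
```

>>> {"name": "carry_out", "arguments": {"grip": [1,1,1,1,1], "linear": [[0,0,0],[0,0,0],[0,0,0],[0,0,0.02],[-0.008,0,0.04]], "turn": [0,0,0,0,0]}}

```text
t: 4.55
eef_pos: [571.8, 78.8, 21.2]
tcp_rot: [-1.647, 1.57, 2.949]
ft_force: [0.4, 0.2, -2.2]
opening: 0.333
```

>>> {"name": "carry_out", "arguments": {"grip": [1,1,1,1,1], "linear": [[-0.012,0.003,0.048],[-0.012,0.003,0.048],[-0.012,0.003,0.048],[-0.01,0.003,0.048],[-0.006,0.003,0.048]], "turn": [0,0,0,0,0]}}

```text
t: 5.05
eef_pos: [565.0, -43.0, 47.9]
tcp_rot: [1.016, 1.571, -0.674]
ft_force: [0.5, 1.0, -2.3]
opening: 0.332
```

>>> {"name": "carry_out", "arguments": {"grip": [1,1,1,1,1], "linear": [[0,0.003,0.048],[0,0.003,0.048],[0,0.003,0.048],[0,0.003,0.048],[0,0,0]], "turn": [0,0,0,0,0]}}

```text
t: 5.55
eef_pos: [559.6, -140.4, 47.4]
tcp_rot: [0.683, 1.57, -1.009]
ft_force: [0.5, 0.1, -2.4]
opening: 0.335
```

Run:
```python
from h import *
cv2.imwrite("pics/s2.png",cams.read_camera("scene"));print(pose())
```

```text
(5.6, array([ 559.5, -139. ,   47.4]), array([[-0.   ,  0.993, -0.121],
       [ 0.   , -0.121, -0.993],
       [-1.   , -0.   , -0.   ]]), array([ 0.2,  0.1, -2.7]), 0.33121444630739794)
```

View pics/s2.png

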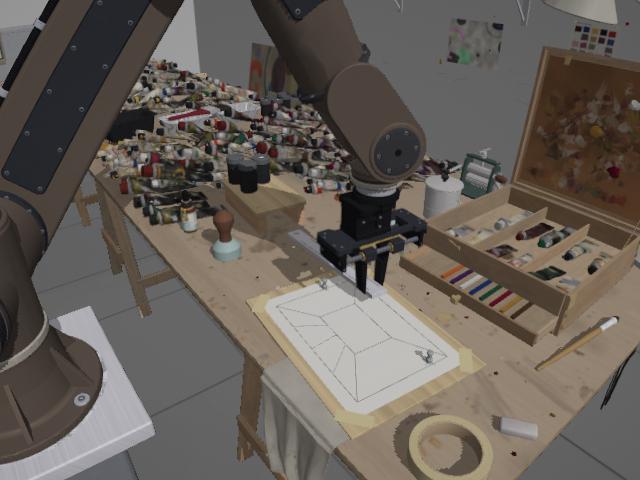

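The bar is clear of the riser and held off the board, and the pins, muller and jars are undisturbed.

>>> {"name": "carry_out", "arguments": {"grip": [1,1,1,1,1], "linear": [[-0.04,0,0],[-0.04,0,0],[0,-0.0394,0.068],[0,-0.0394,0.068],[0,-0.0394,0.068]], "turn": [-0.0275,-0.0275,0,0,0]}}

```text
t: 6.1
eef_pos: [505.9, -242.6, 87.7]
tcp_rot: [2.199, 1.571, 0.685]
ft_force: [0.9, 0.0, -1.2]
opening: 0.33
```

>>> {"name": "carry_out", "arguments": {"grip": [1,1,1,1,1], "linear": [[0,-0.0394,0.068],[0,-0.0394,0.068],[0,0,0],[0.04,0,0],[0.04,0,0]], "turn": [0,0,0,0,0]}}

```text
t: 6.6
eef_pos: [471.1, -312.2, 47.6]
tcp_rot: [0.987, 1.569, -0.53]
ft_force: [-0.2, -1.3, -0.3]
opening: 0.333
```

>>> {"name": "carry_out", "arguments": {"grip": [1,1,1,1,1], "linear": [[0.02,0,0],[0.02,0,0],[0,0,0],[0.003,0,0],[0,0,0]], "turn": [0,0,0,0,0]}}

```text
t: 7.1
eef_pos: [470.9, -312.3, 26.5]
tcp_rot: [2.091, 1.571, 0.575]
ft_force: [-0.9, 0.3, -0.6]
opening: 0.33
```

Run:
```python
from h import *
print(pose())
cv2.imwrite("pics/w3.png",cams.read_camera("wrist"));print(pose())
```

```text
(7.1, array([ 470.9, -312.3,   26.5]), array([[ 0.   ,  0.999,  0.054],
       [ 0.   ,  0.054, -0.999],
       [-1.   ,  0.   , -0.   ]]), array([-0.9,  0.3, -0.6]), 0.3300257084299899)
(7.15, array([ 471. , -312.4,   26.5]), array([[ 0.   ,  0.999,  0.054],
       [-0.   ,  0.054, -0.999],
       [-1.   ,  0.   ,  0.   ]]), array([-0.5,  1.4, -0.3]), 0.3259768496414075)
```

View pics/w3.png

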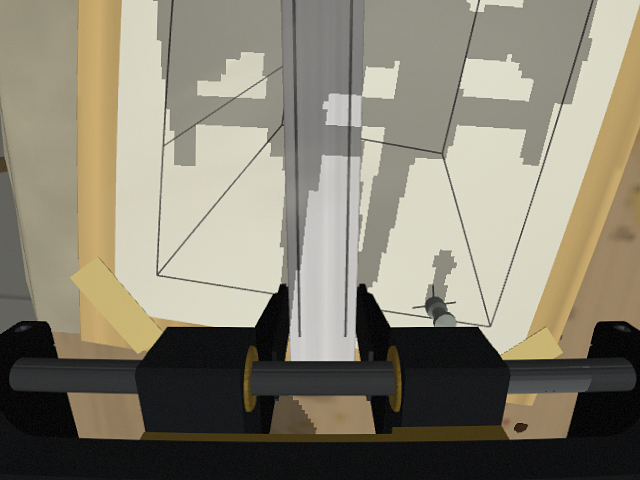

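The bar is over the board on the near side, with the right pin at about (433,303) beside the fingers. I'll open only partly so the fingers miss it.

>>> {"name": "carry_out", "arguments": {"grip": [1,1,0.1,0.1,0.1], "linear": [[0.006,0,0],[0,0,0],[0,0,0],[0,0,0],[0,0,0]], "turn": [0,0,0,0,0]}}

```text
t: 7.65
eef_pos: [470.9, -312.6, 23.1]
tcp_rot: [0.975, 1.57, -0.542]
ft_force: [-0.3, 0.0, -0.2]
opening: 0.446
```

>>> {"name": "carry_out", "arguments": {"grip": [0.1,0.1,0.1,0.1,0.1], "linear": [[-0.02,0,0],[-0.04,0,0],[-0.1,0,0],[-0.1,0,0],[-0.1,0,0]], "turn": [0,0,0,0,0]}}

```text
t: 8.15
eef_pos: [470.5, -312.2, 205.7]
tcp_rot: [1.575, 1.571, 0.059]
ft_force: [1.3, 0.2, -0.3]
opening: 0.449
```

>>> {"name": "carry_out", "arguments": {"grip": [0.1,0.1,0.1,0.1], "linear": [[-0.06,0,0.04],[0,0,0.04],[0,0,0],[0,0,0]], "turn": [0,0,0,0]}}

```text
t: 8.55
eef_pos: [472.5, -352.1, 232.9]
tcp_rot: [-2.581, 1.57, 2.185]
ft_force: [-1.1, 0.2, -0.0]
opening: 0.45
```

Run:
```python
from h import *
wrist("pics/w4.png");print(pose())
```

```text
(8.6, array([ 472.6, -351.7,  232.7]), array([[-0.001,  0.999,  0.054],
       [ 0.001,  0.054, -0.999],
       [-1.   , -0.001, -0.001]]), array([ 0.3,  1.3, -0.8]), 0.45091436678996544)
```

View pics/w4.png

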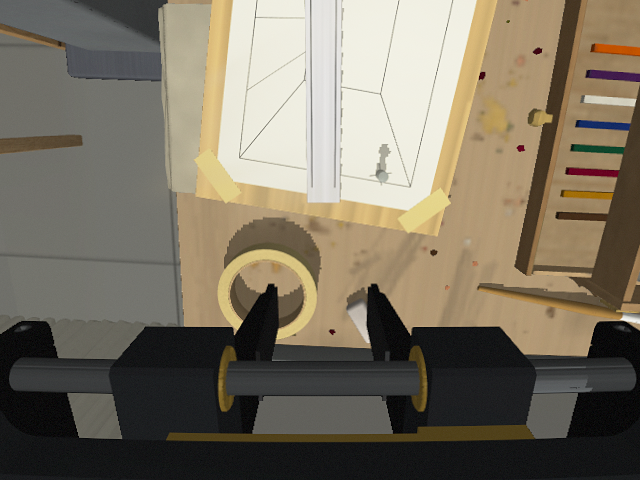

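>>> {"name": "carry_out", "arguments": {"grip": [0.1,0.1,0.1,0.1,0.1], "linear": [[-0.05,0,-0.08],[-0.05,0,-0.08],[-0.04,0,-0.078],[0,0,0],[0,0,0]], "turn": [0,0,0,0,0]}}

```text
t: 9.1
eef_pos: [466.5, -232.5, 303.2]
tcp_rot: [0.988, 1.571, -0.526]
ft_force: [0.5, 0.1, -0.7]
opening: 0.448
```

Run:
```python
from h import *
i,im=wrist("pics/w5.png");print(pose())
uL=proj(i,[514,-58,15])[0];uR=proj(i,[527,-308,15])[0];print(uL,uR)
a=[cv2.resize(im[max(0,int(u[1])-35):int(u[1])+35,int(u[0])-50:int(u[0])+50],None,fx=4,fy=4,interpolation=cv2.INTER_CUBIC) for u in(uL,uR)]
for u in (uL,uR): print("crop origin",int(u[0])-50,max(0,int(u[1])-35))
h=min(x.shape[0] for x in a)
b=cv2.resize(im,(400,300))
top=np.hstack([x[:h] for x in a]);print(h)
cv2.imwrite("pics/w5c.png",np.vstack([top,np.hstack([b,b*0])]))
```

```text
(9.15, array([ 466.4, -233.3,  302.6]), array([[-0.001,  0.998,  0.055],
       [ 0.   ,  0.055, -0.998],
       [-1.   , -0.001, -0.   ]]), array([-0.6, -0.4, -0.4]), 0.4472042643465911)
[376.04860981  39.33522447] [367.50308846 264.87790894]
crop origin 326 4
crop origin 317 229
280
```

View pics/w5c.png

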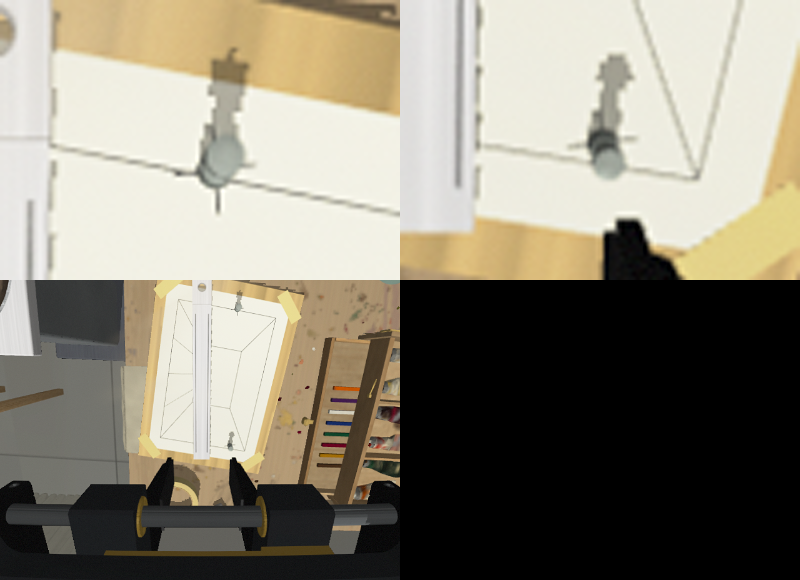

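The crops show the left pin's foot at about (379.5,46.5) and head at (382.5,43). The right pin's foot is at (367,265) and its head at (369,269.5). The bar's far edge runs from about (338,46) to (336,264).

Run:
```python
from h import *
i=np.load("pics/w5.npy",allow_pickle=True).item();im=cv2.imread("pics/w5.png")
for n,p,z in [("Lhead",(382.5,42.75),27),("Lfoot",(379.5,46.5),10),("Lcross",(380,46.2),6),("Rhead",(369,269.5),27),("Rfoot",(367.2,264.7),10),("Rcross",(367.2,264.5),6)]: print(n,at(i,p,z))
for r in (46,90,150,210,264): print(r,im[r,300:346].sum(1)//3)
```

```text
Lhead [519.5 -63.2  27. ]
Lfoot [518.9 -63.8  10. ]
Lcross [519.9 -62.7   6. ]
Rhead [ 527.6 -309.4   27. ]
Rfoot [ 527.3 -309.6   10. ]
Rcross [ 527.9 -310.8    6. ]
46 [233 233 233 233 233 234 234 233 227 228 229 227 227 227 228 229 229 230
 228 230 230 228 227 229 231 230 230 231 230 229 230 230 229 230 229 230
 232 231 201 168 220 238 236 236 236 235]
90 [235 235 235 235 235 235 236 232 209 231 231 224 164 184 232 230 230 233
 231 230 231 230 227 229 228 228 230 230 229 231 233 235 199 154 223 234
 235 207 202 239 238 236 236 236 237 236]
150 [199 194 194 200 195 197 200 191 193 230 231 229 183 165 234 231 229 229
 230 231 230 228 228 230 231 230 231 228 226 229 232 220 164 193 233 234
 218 165 213 236 234 234 234 235 234 234]
210 [231 232 232 231 231 231 231 232 225 212 227 230 207 158 226 231 225 225
 225 227 226 225 228 230 231 228 229 224 222 224 228 201 158 231 229 219
 183 200 235 232 232 232 231 233 232 233]
264 [233 232 233 232 232 233 232 233 227 210 223 224 204 149 201 229 222 220
 221 220 220 223 226 228 229 227 224 222 220 223 205 156 185 225 225 200
 156 225 228 237 236 236 235 235 234 234]
```

Run:
```python
from h import *
i=np.load("pics/w5.npy",allow_pickle=True).item();im=cv2.imread("pics/w5.png")
L=[at(i,(a,r),15) for a,r in((308,46),(308.2,90),(308.6,150),(308.8,210),(309,264))]
Rr=[at(i,(a,r),15) for a,r in((338,46),(337.2,90),(336.6,150),(335.8,210),(335.3,264))]
print(*L,*Rr)
for E in(L,Rr): E=np.array(E);print(np.polyfit(E[:,1]+182,E[:,0],1))
n=np.load("pics/w4.npy",allow_pickle=True).item();print("end from w4",at(n,(307.5,203),15),at(n,(341,201.5),15))
```

```text
[443.4 -68.6  15. ] [ 445.6 -112.3   15. ] [ 449.  -175.5   15. ] [ 452.4 -243.9   15. ] [ 455.7 -310.8   15. ] [474.8 -66.8  15. ] [ 476.8 -110.5   15. ] [ 480.3 -173.7   15. ] [ 483.9 -242.1   15. ] [ 487.7 -309.    15. ]
[-5.09471433e-02  4.49208792e+02]
[-5.35131512e-02  4.80784551e+02]
end from w4 [ 458.3 -340.9   15. ] [ 491.  -337.7   15. ]
```

>>> {"name": "carry_out", "arguments": {"grip": [-0.2,-0.2,-0.2,-0.2,-0.2], "linear": [[0.09,0,-0.036],[0.09,0,-0.036],[0.09,0,-0.034],[0.09,0,0],[0.09,0,0]], "turn": [0,0,0,0,0]}}

```text
t: 9.65
eef_pos: [463.0, -180.8, 75.6]
tcp_rot: [-2.159, 1.569, 2.608]
ft_force: [0.5, -1.2, 0.1]
opening: 0.596
```

>>> {"name": "carry_out", "arguments": {"grip": [-0.2,-0.2,-0.2], "linear": [[0.076,0,0],[0.032,0,0],[0,0,0]], "turn": [0,0,0]}}

```text
t: 9.95
eef_pos: [462.3, -180.9, 21.6]
tcp_rot: [-2.143, 1.566, 2.623]
ft_force: [0.2, -1.1, 0.6]
opening: 0.6
```

>>> {"name": "carry_out", "arguments": {"grip": [1,1,1,1,1], "linear": [[0,0,0],[0,0,0],[0,0,0],[0,0,0],[0,0,0]], "turn": [0,0,0,0,0]}}

```text
t: 10.45
eef_pos: [463.6, -180.7, 24.1]
tcp_rot: [-2.615, 1.571, 2.151]
ft_force: [-0.2, 1.0, -2.2]
opening: 0.334
```

>>> {"name": "carry_out", "arguments": {"grip": [1,1,1,1,1], "linear": [[0.002,0,0],[0,0.016,0],[0,0.016,0],[0,0.016,0],[0,0.016,0]], "turn": [0.0062,0,0,0,0]}}

```text
t: 10.95
eef_pos: [494.7, -179.3, 23.9]
tcp_rot: [-1.948, 1.569, 2.799]
ft_force: [-8.4, 0.7, 15.6]
opening: 0.329
```

>>> {"name": "carry_out", "arguments": {"grip": [1,1], "linear": [[0,0,0],[0,0,0]], "turn": [0,0]}}

```text
t: 11.15
eef_pos: [496.1, -179.5, 24.0]
tcp_rot: [1.29, 1.57, -0.246]
ft_force: [0.5, 2.8, 10.5]
opening: 0.333
```

>>> {"name": "carry_out", "arguments": {"grip": [1,1], "linear": [[0,0.006,0],[0,0,0]], "turn": [0,0]}}

```text
t: 11.35
eef_pos: [498.1, -179.3, 23.9]
tcp_rot: [-1.962, 1.57, 2.785]
ft_force: [-6.2, 1.2, 13.0]
opening: 0.331
```

>>> {"name": "carry_out", "arguments": {"grip": [1,1], "linear": [[0,0.003,0],[0,0,0]], "turn": [0,0]}}

```text
t: 11.55
eef_pos: [499.2, -179.1, 23.9]
tcp_rot: [-1.958, 1.569, 2.789]
ft_force: [-7.1, 0.7, 14.0]
opening: 0.333
```

Run:
```python
from h import *
print(pose(),env.state()["moment"])
```

```text
(11.55, array([ 499.2, -179.1,   23.9]), array([[-0.002,  0.999,  0.035],
       [ 0.001,  0.035, -0.999],
       [-1.   , -0.002, -0.001]]), array([-7.1,  0.7, 14. ]), 0.3333417527117278) [-0.05461608  1.39103067 -0.03135139]
```

>>> {"name": "carry_out", "arguments": {"grip": [1,1], "linear": [[-0.0018,0,0],[0,0,0]], "turn": [0,0]}}

```text
t: 11.75
eef_pos: [500.2, -179.5, 24.1]
tcp_rot: [1.311, 1.57, -0.225]
ft_force: [-1.0, 0.5, -2.4]
opening: 0.335
```

>>> {"name": "carry_out", "arguments": {"grip": [1,1], "linear": [[0,0.002,0],[0,0,0]], "turn": [0,0]}}

```text
t: 11.95
eef_pos: [501.0, -179.3, 24.0]
tcp_rot: [-2.145, 1.57, 2.602]
ft_force: [-3.1, 0.4, 2.5]
opening: 0.331
```

>>> {"name": "carry_out", "arguments": {"grip": [1,1], "linear": [[0,0.002,0],[0,0,0]], "turn": [0,0]}}

```text
t: 12.15
eef_pos: [501.5, -179.2, 24.0]
tcp_rot: [-2.025, 1.569, 2.722]
ft_force: [-5.8, -1.1, 4.8]
opening: 0.332
```

Run:
```python
from h import *
print(pose(),env.state()["moment"])
i,im=wrist("pics/w6.png")
```

```text
(12.15, array([ 501.5, -179.2,   24. ]), array([[-0.002,  0.999,  0.034],
       [ 0.001,  0.034, -0.999],
       [-1.   , -0.002, -0.001]]), array([-5.8, -1.1,  4.8]), 0.3321822510890031) [-0.29562846  1.21862169 -0.22741306]
```

>>> {"name": "carry_out", "arguments": {"grip": [0.2,0.2,0.2], "linear": [[0,0,0],[0,0,0],[0,0.004,0]], "turn": [0,0,0]}}

```text
t: 12.5
eef_pos: [504.3, -179.3, 24.0]
tcp_rot: [1.438, 1.571, -0.098]
ft_force: [-6.9, -1.0, 1.0]
opening: 0.4
```

>>> {"name": "carry_out", "arguments": {"grip": [0.2,0.2], "linear": [[0,0.002,0],[0,0,0]], "turn": [0,0]}}

```text
t: 12.7
eef_pos: [504.5, -179.2, 24.0]
tcp_rot: [-1.869, 1.569, 2.879]
ft_force: [-5.5, -2.4, 2.5]
opening: 0.401
```

>>> {"name": "carry_out", "arguments": {"grip": [0.2,0.2], "linear": [[0,0.002,0],[0,0,0]], "turn": [0,0]}}

```text
t: 12.9
eef_pos: [504.6, -179.2, 23.9]
tcp_rot: [-1.87, 1.567, 2.878]
ft_force: [-10.4, -5.2, 4.7]
opening: 0.405
```

>>> {"name": "carry_out", "arguments": {"grip": [0.2,0.2], "linear": [[0,0.002,0],[0,0,0]], "turn": [0,0]}}

```text
t: 13.1
eef_pos: [504.8, -179.1, 23.8]
tcp_rot: [-1.864, 1.565, 2.884]
ft_force: [-15.1, -7.0, 8.0]
opening: 0.4
```

>>> {"name": "carry_out", "arguments": {"grip": [0.2,0.2,0.2,0.2,0.2], "linear": [[0,-0.0088,0],[0,0,0],[-0.02,0,0],[-0.04,0,0],[-0.1,0,0]], "turn": [0,0,0,0,0]}}

```text
t: 13.6
eef_pos: [501.9, -178.7, 102.9]
tcp_rot: [-2.112, 1.566, 2.636]
ft_force: [0.6, 0.1, 0.5]
opening: 0.4
```

>>> {"name": "carry_out", "arguments": {"grip": [0.2,0.2,-1,-1,-1], "linear": [[-0.1,0,0],[-0.1,0,0.036],[-0.1,0,0.036],[-0.1,0,0.034],[0,0,0]], "turn": [0,0,0,0,0]}}

```text
t: 14.1
eef_pos: [506.1, -231.3, 302.4]
tcp_rot: [0.988, 1.559, -0.549]
ft_force: [0.4, -0.6, -0.5]
opening: 0.599
```

>>> {"name": "carry_out", "arguments": {"grip": [-1], "linear": [[0,0,0]], "turn": [0]}}

```text
t: 14.2
eef_pos: [504.5, -229.3, 296.6]
tcp_rot: [1.101, 1.568, -0.435]
ft_force: [0.0, -0.4, 0.6]
opening: 0.678
```

Run:
```python
from h import *
i,im=wrist("pics/w7.png");print(pose())
a=[]
for P in ([519,-63,15],[527.5,-309.6,15]):
    u=proj(i,P)[0].astype(int);o=(u[0]-60,max(0,u[1]-35));print(o)
    a.append(cv2.resize(im[o[1]:o[1]+70,o[0]:o[0]+100],None,fx=4,fy=4,interpolation=cv2.INTER_CUBIC))
cv2.imwrite("pics/w7c.png",np.vstack([np.hstack(a),np.hstack([cv2.resize(im,(400,300))]*2)]))
```

```text
(14.25, array([ 504.2, -228.9,  295.3]), array([[-0.   ,  0.999,  0.035],
       [ 0.   ,  0.035, -0.999],
       [-1.   , -0.   , -0.   ]]), array([ 0.3,  0.3, -0.7]), 0.7186432836322216)
(np.int64(280), np.int64(8))
(np.int64(277), np.int64(233))
```

View pics/w7c.png

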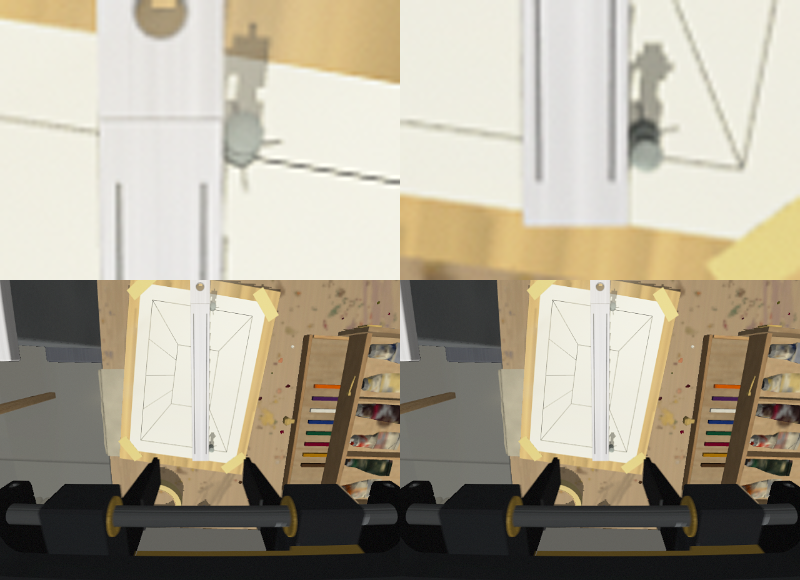

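Both pins touch the bar's far edge in the two close-ups. Next I'll go to the muller.

>>> {"name": "carry_out", "arguments": {"grip": [-1,-1,-1,-1,-1], "linear": [[0.015,-0.014,-0.095],[0.015,-0.014,-0.095],[0.015,-0.014,-0.095],[0.015,-0.014,-0.095],[0.015,-0.014,-0.095]], "turn": [0,0,0,0,0]}}

```text
t: 14.75
eef_pos: [459.8, 9.0, 256.4]
tcp_rot: [-1.817, 1.568, 2.93]
ft_force: [1.1, 0.1, 0.6]
opening: 0.999
```

>>> {"name": "carry_out", "arguments": {"grip": [-1,-1,-1,-1,-1], "linear": [[0.015,-0.014,-0.095],[0.015,-0.014,-0.095],[0.015,-0.014,-0.095],[0,0,0],[0,0,0]], "turn": [0,0,0,0,0]}}

```text
t: 15.25
eef_pos: [434.3, 149.6, 234.3]
tcp_rot: [-1.41, 1.568, -2.943]
ft_force: [0.2, -0.0, -0.7]
opening: 0.997
```

Run:
```python
from h import *
n=np.load("pics/w7.npy",allow_pickle=True).item();print("end",at(n,(321.2,289.5),15),"edges@L",at(n,(304.7,46),15),at(n,(335.6,46),15))
i,im=wrist("pics/w8.png");print(pose())
```

```text
end [ 508.4 -338.    15. ] edges@L [482.4 -66.5  15. ] [514.2 -65.4  15. ]
(15.3, array([434.8, 148.7, 234.7]), array([[-0.002,  0.999,  0.036],
       [-0.   ,  0.036, -0.999],
       [-1.   , -0.002,  0.   ]]), array([-0.2, -1.1,  0. ]), 0.9963361831034545)
```

View pics/w8.png

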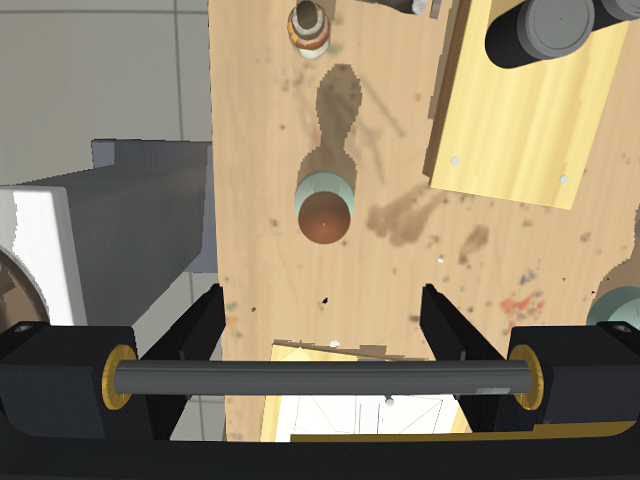

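The muller handle is at about (324,218) with a radius of about 26 px, and its foot centre is near column 325. The dropper is clear at (310,30).

Run:
```python
from h import *
i=np.load("pics/w8.npy",allow_pickle=True).item()
for z in (85,95):print(at(i,(324,218),z),at(i,(298,218),z),at(i,(350.5,218),z))
print(at(i,(296,200),30),at(i,(355,200),30),at(i,(325,169.5),36),at(i,(325,169.5),20))
print(pose())
```

```text
[435.8 162.5  85. ] [414.8 161.7  85. ] [457.2 163.3  85. ]
[435.7 164.9  95. ] [415.4 164.1  95. ] [456.4 165.7  95. ]
[409.4 165.8  30. ] [464.8 167.9  30. ] [435.4 195.9  36. ] [435.6 194.1  20. ]
(15.3, array([434.8, 148.7, 234.7]), array([[-0.002,  0.999,  0.036],
       [-0.   ,  0.036, -0.999],
       [-1.   , -0.002,  0.   ]]), array([-0.2, -1.1,  0. ]), 0.9963361831034545)
```

>>> {"name": "carry_out", "arguments": {"grip": [-1,-1,-1,-1,-1], "linear": [[0.05,0.0034,-0.0294],[0.08,0,0],[0.08,0,0],[0.08,0,0],[0.02,0,0]], "turn": [0,0,0,0,0]}}

```text
t: 15.8
eef_pos: [435.3, 161.6, 77.5]
tcp_rot: [-1.393, 1.565, -2.932]
ft_force: [-0.1, -0.3, -0.1]
opening: 1.003
```

>>> {"name": "carry_out", "arguments": {"grip": [-1,1,1,1,1], "linear": [[0,0,0],[0,0,0],[0,0,0],[0,0,0],[0,0,0]], "turn": [0,0,0,0,0]}}

```text
t: 16.3
eef_pos: [436.8, 163.4, 81.4]
tcp_rot: [1.794, 1.569, 0.258]
ft_force: [-0.6, 0.2, 0.4]
opening: 0.721
```

>>> {"name": "carry_out", "arguments": {"grip": [1,1,1,1,1], "linear": [[0,0,0],[0,0,0],[0,0,0],[0,0,0],[0,0,0]], "turn": [0,0,0,0,0]}}

```text
t: 16.8
eef_pos: [436.4, 163.3, 80.5]
tcp_rot: [-1.946, 1.571, 2.801]
ft_force: [-0.5, -0.2, 2.3]
opening: 0.42
```

Run:
```python
from h import *
print(pose())
```

```text
(16.8, array([436.4, 163.3,  80.5]), array([[-0.   ,  0.999,  0.035],
       [ 0.   ,  0.035, -0.999],
       [-1.   , -0.   , -0.   ]]), array([-0.5, -0.2,  2.3]), 0.4198917437910863)
```

>>> {"name": "carry_out", "arguments": {"grip": [1,1,1,1,1], "linear": [[0,0,0],[0,0,0],[-0.02,0,0],[-0.05,0,0],[-0.05,0,0]], "turn": [0,0,0,0,0]}}

```text
t: 17.3
eef_pos: [436.2, 163.2, 141.3]
tcp_rot: [-1.449, 1.57, -2.985]
ft_force: [0.2, -0.5, -1.9]
opening: 0.419
```

>>> {"name": "carry_out", "arguments": {"grip": [1,1,1,1,1], "linear": [[0,0.0058,0.0388],[0,0.0108,0.0688],[0,0.0108,0.0688],[0,0.0108,0.0688],[0,0.0108,0.0688]], "turn": [0,0,0,0,0]}}

```text
t: 17.8
eef_pos: [466.5, 5.9, 141.0]
tcp_rot: [1.732, 1.57, 0.196]
ft_force: [0.1, 0.8, -3.3]
opening: 0.423
```

>>> {"name": "carry_out", "arguments": {"grip": [1,1,1,1,1], "linear": [[0,0.0108,0.0688],[0,0.0108,0.0688],[0,0.0108,0.0688],[0,0.0108,0.0688],[0,0.0058,0.0388]], "turn": [0,0,0,0,0]}}

```text
t: 18.3
eef_pos: [496.7, -151.2, 140.9]
tcp_rot: [1.036, 1.57, -0.501]
ft_force: [0.5, 0.1, -3.0]
opening: 0.424
```

>>> {"name": "carry_out", "arguments": {"grip": [1,1,1], "linear": [[0,0.005,0.03],[0,0,0],[0,0,0]], "turn": [0,0,0]}}

```text
t: 18.6
eef_pos: [499.1, -163.3, 140.5]
tcp_rot: [-2.38, 1.57, 2.367]
ft_force: [-1.2, 0.7, -2.6]
opening: 0.422
```

Run:
```python
from h import *
print(pose())
i,im=wrist("pics/w9.png");sc=cams.read_camera("scene")
cv2.imwrite("pics/w9c.png",np.hstack([cv2.resize(im,(400,300)),cv2.resize(sc[200:400,200:500],(400,267))[:,:] if 0 else cv2.resize(sc[150:420,180:540],(400,300))]))
```

```text
(18.6, array([ 499.1, -163.3,  140.5]), array([[-0.   ,  0.999,  0.035],
       [ 0.   ,  0.035, -0.999],
       [-1.   , -0.   , -0.   ]]), array([-1.2,  0.7, -2.6]), 0.4219898441660932)
```

View pics/w9c.png

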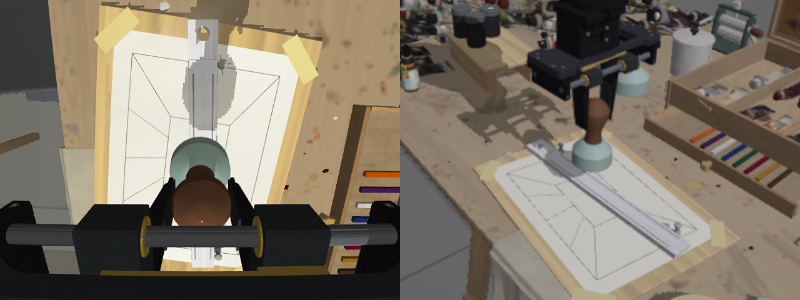

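>>> {"name": "carry_out", "arguments": {"grip": [1,1,1,1,1], "linear": [[0,0.0048,0.0306],[0.04,0,0],[0.03,0,0],[0.014,0,0],[0,0,0]], "turn": [0,0,0,0,0]}}

```text
t: 19.2
eef_pos: [502.2, -178.9, 97.8]
tcp_rot: [-2.128, 1.569, 2.62]
ft_force: [-0.3, -0.0, -3.1]
opening: 0.421
```

>>> {"name": "carry_out", "arguments": {"grip": [1,1,1], "linear": [[0.002,0,0],[0,0,0],[0,0,0]], "turn": [0,0,0]}}

```text
t: 19.5
eef_pos: [502.6, -179.0, 98.0]
tcp_rot: [1.169, 1.57, -0.367]
ft_force: [-0.4, -0.3, -3.2]
opening: 0.419
```

Run:
```python
from h import *
print(pose())
```

```text
(19.5, array([ 502.6, -179. ,   98. ]), array([[ 0.001,  0.999,  0.035],
       [-0.   ,  0.035, -0.999],
       [-1.   ,  0.001,  0.   ]]), array([-0.4, -0.3, -3.2]), 0.41867179157381884)
```

>>> {"name": "carry_out", "arguments": {"grip": [1,1], "linear": [[0.003,0,0],[0,0,0]], "turn": [0,0]}}

```text
t: 19.7
eef_pos: [502.3, -178.9, 96.0]
tcp_rot: [1.597, 1.571, 0.061]
ft_force: [0.2, 0.7, -2.3]
opening: 0.424
```

>>> {"name": "carry_out", "arguments": {"grip": [1,1], "linear": [[0.002,0,0],[0,0,0]], "turn": [0,0]}}

```text
t: 19.9
eef_pos: [502.4, -179.0, 95.3]
tcp_rot: [1.22, 1.57, -0.316]
ft_force: [-0.5, 0.6, 2.5]
opening: 0.422
```

>>> {"name": "carry_out", "arguments": {"grip": [0,0,0,-0.5,-0.5], "linear": [[0,0,0],[0,0,0],[0,0,0],[0,0,0],[0,0,0]], "turn": [0,0,0,0,0]}}

```text
t: 20.4
eef_pos: [502.4, -178.9, 94.9]
tcp_rot: [2.517, 1.571, 0.981]
ft_force: [0.2, -0.4, -0.3]
opening: 0.613
```

>>> {"name": "carry_out", "arguments": {"grip": [-0.5,-0.5,-0.5,-0.5,-0.5], "linear": [[-0.04,0,0],[-0.08,0,0],[-0.1,0,0],[-0.1,0,0],[-0.1,0,0.1]], "turn": [0,0,0,0,0]}}

```text
t: 20.9
eef_pos: [503.7, -212.3, 294.0]
tcp_rot: [1.257, 1.568, -0.276]
ft_force: [1.8, -1.0, 0.3]
opening: 0.748
```

>>> {"name": "carry_out", "arguments": {"grip": [-0.5,-0.5,-0.5], "linear": [[0,0,0],[0,0,0],[0,0,0]], "turn": [0,0,0]}}

```text
t: 21.2
eef_pos: [503.0, -213.7, 288.9]
tcp_rot: [-2.203, 1.568, 2.544]
ft_force: [-0.3, 0.0, 0.1]
opening: 0.747
```

Run:
```python
from h import *
i,im=wrist("pics/w10.png");print(pose());sc=cams.read_camera("scene")
a=[]
for P in ([519,-63,15],[527.5,-309.6,15]):
    u=proj(i,P)[0].astype(int);o=(u[0]-50,max(0,u[1]-35));print(o)
    a.append(cv2.resize(im[o[1]:o[1]+70,o[0]:o[0]+100],(400,280),interpolation=cv2.INTER_CUBIC))
cv2.imwrite("pics/w10c.png",np.vstack([np.hstack(a),np.hstack([cv2.resize(im,(400,300)),cv2.resize(sc[150:420,180:540],(400,300))])]))
```

```text
(21.25, array([ 503.1, -213.6,  288.8]), array([[-0.002,  0.999,  0.035],
       [ 0.002,  0.035, -0.999],
       [-1.   , -0.002, -0.002]]), array([-0.5, -0.5,  0.4]), 0.7504165526819044)
(np.int64(292), np.int64(24))
(np.int64(289), np.int64(248))
```

View pics/w10c.png

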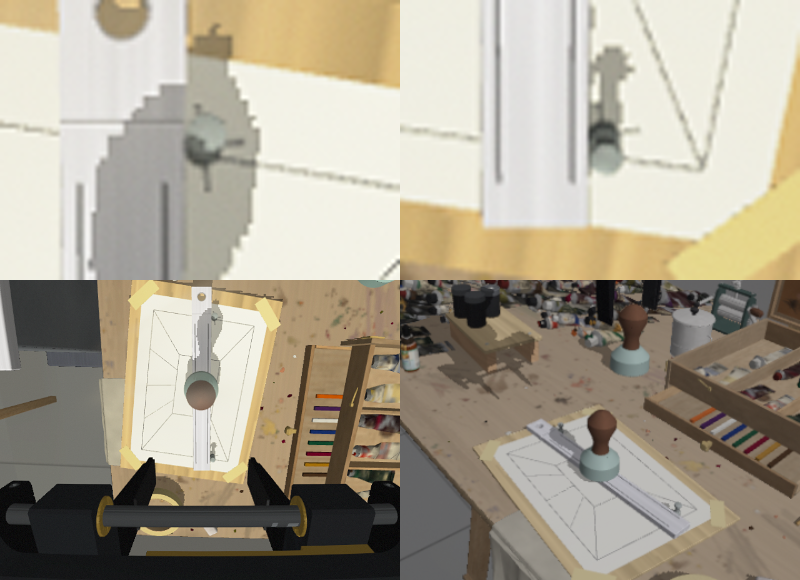

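```bash
python3 -c "
from h import *
print(pose());print(env.job_done())"
```

```text
(21.3, array([ 503.2, -213.6,  289. ]), array([[-0.002,  0.999,  0.035],
       [ 0.001,  0.035, -0.999],
       [-1.   , -0.002, -0.001]]), array([-0.1, -0.1,  0.4]), 0.7514308885404393)
the job is handed in; nothing more can be done
None
```

The straightedge now lies against both pins with the small muller standing upright on its middle, and I handed the job in at about 21.3 s.

**What I did:** I drew the bar out from under the riser by its end, laid it flat on the near side of the pins and let go of it. I then took it by its middle and slid it up to the pins. For the last few millimetres I loosened the jaws and pushed with one finger, so that the bar could settle against both pins. After that I lifted the muller by its handle, set it on the middle of the bar and moved the gripper clear.

**Last checks:**
- **Pins:** in the close-up pictures the far long edge touches both pin feet. A gap of less than about 1 mm would not show. The final push reached about 15 N, with the bar hardly moving.
- **Muller:** it stands upright on the bar's middle.
- **Other things:** the jars and the dropper bottle are standing where they were.
- **Forces:** the highest force I read was about 19 N, well under the limits, but I read it only at the end of each move.

**What disagreed:** my early estimates of the muller and pin positions differed between cameras by about 10 to 20 mm. Close wrist-camera views settled them before I acted.

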